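# Fit the filling pump's large impeller on its splined shaft and hold it home

## Robot

A 6-joint arm with a two-finger parallel gripper is mounted at the origin on a cart in front of the work surface, level with it; the furniture and walls round the work are solid. World frame = base frame: x ahead of the robot, y to its left, z up, the work surface at z = 0. Lengths are in m, angles in rad, forces in N, time in s.
With the tool pointing down it reaches from about 0.375 to 0.975 m from the base axis. Payload 3.8 kg.
Tool frame: the origin (TCP) lies midway between the tips of the shut fingers; the grasp point (between the pads) lies 19 mm behind it; z points along the fingers, y is the direction in which the jaws open and shut (so a half turn about z gives the same grasp; the last joint's range is limited). The gripper opens to 85 mm and grips with 20 to 120 N. Pads are 22 mm wide; open, the fingers measure 114 mm over their backs; the gripper's body (76 mm by 85 mm) begins 54 mm behind the grasp point. The pads swing forward as they close: fully open they stand 13 mm farther back than shut.
Start: joints at [1.108, 0.264, 1.604, -0, 1.274, -0.037], TCP at [0.279, 0.615, 0.231] pointing down, gripper open.
Joint ranges: [-2.63, 2.63], [-0.94, 2.18], [0.31, 2.57], [-1.31, 4.45], [0, 2.66], [-2.55, 2.55]. Speed limits (rad/s): [2.57, 2.57, 3.14, 3.14, 3.14, 3.14].

## Interface

Orientations are given as a rotation vector (axis times angle).
In Python, from workcell import bot gives the robot as it stands.
- The arm moves only by the shell command python3 -m inch 'ROWS' [FORCE]. ROWS is JSON, a list of rows, each an object of numbers: "dx", "dy", "dz": the shift along the tool's x, y, z in m; "ax", "ay", "az": the turn, a rotation vector about the tool's x, y, z in degrees; "fingers": the opening, from -1 (shut) to 1 (fully open). A call has 1 to 20 rows; each row is the pose to reach, as a shift and turn from the pose measured when the call began, along the tool's axes at that moment; what a row does not reach only later rows make up. A row lasts 1/8 s, in which the tool goes at most 62.5 mm and 10.7 degrees, less where a joint would pass 70% of its speed; a pose out of reach is approached as far as the arm can. A call with a gripper value outside its range is refused whole. The fingers move at their own pace and stop on an object; FORCE is the grip in N (left out, the last holds). Time passes only in rows, so rows that repeat a pose let the fingers close. It gives the time, the measured TCP pose, the force and the opening at its end, in the units of the state.
- bot.read_state(): the state, without advancing time (a new reading comes with each control period).
- bot.read_camera(name): name is "scene" or "top"; returns (picture, depth): 480x640x3 uint8, blue, green, red; 480x640 float32, m along the optical axis (not along the pixel's ray), 0 where there is no reading.
- bot.get_calibration(name): a dict with "intrinsics" (3x3 intrinsics, pixels), "distortion" ([k1, k2, p1, p2, k3] as OpenCV has them; the pictures are not rectified), "view" (4x4, takes a point from world to camera coordinates). Camera axes: x right, y down, z forward; pixel columns grow to the right and rows downward; lengths in m; the calibration is good to about 2 mm. A picture is of the moment at which its call begins. get_calibration takes no time and is no camera call.
- bot.finish_job(): hands the job in, once; it reports no verdict.
Trained networks look in the newest picture that a camera, given by its name, has taken for a name from the list of things; names that differ only in an ending like _2 or _b are one class to them, and where a whole thing is asked for, a point or a joint stands for the part that bears it (a point fixed in the world has none). Each returns a list of dicts, best first, with "p" (0 to 1); they miss things now and then, are a little off and sometimes report something else, mostly with a low value. They report only what shows in the picture. A call takes as long as a camera call. They do not tell look-alikes from the thing itself.
- bot.masks_of(camera, thing): "region" (480x640 bool, what is visible of it) and "box" ([left, top, right, bottom] in pixels, round what is visible of it).
The state is a dict: "time": time; "q": joint angles; "joint_vel": joint speeds; "joint_torque": joint torques, N m; "tool_pos": TCP position; "tcp_rot": TCP orientation; "wrist_force": force on the tool from outside, world axes, zero at the start; "torque": the same for the moment, N m; "width": opening from 0.0 (shut) to 1.0 (fully open).
Only numpy, scipy, OpenCV 4.12 (cv2) and the standard library are available. Lean on these libraries where they do the work, as an engineer would, in place of code of your own. Each camera call takes 0.05 s, during which the arm holds its last target. There are 200 camera calls.

## Task

The sauce filling pump stands on end beside the labeller with its splined shaft pointing up. Pick up the larger of the two bare impellers by its six-sided hub, put it disc-down over the shaft, turn it until the splines mesh and slide it down, then push it fully home against the spring of the shaft seal. Finish while still holding it pressed fully home, so that the nut can be put on, and leave the small impeller and the domed nut where they lie.

Things in the scene. Friction and masses are not known exactly. Their poses are not given: they have to be found in the camera images.
- impeller_grip (a point): Larger impeller, bare steel, lying disc-down: back disc 92 mm across, 5 mm thick; five curved vanes reach 15 mm above its underside; hexagonal hub 36 mm across flats, 50 mm high, open right through. This point: on the hub's axis, 40 mm above the underside (10 mm below the hub's top), the height to grip. z up along the hub, x at right angles to one flat. Mass 0.25 to 0.4 kg.
- impeller_foot (a point): Centre of the larger impeller's underside, on the axis of the bore; axes as impeller_grip. The bore has six lengthwise slots, one behind the middle of each flat (slot floors 14 mm from the axis), and between them six lands that reach to 10 mm from the axis.
- shaft_seat (a point): Centre of the upright pump shaft's shoulder, where the impeller's underside rests when fully home, 107 mm above the table. z up along the shaft, x along one of its six splines. The splines mesh when the x axes of impeller and shaft differ by a multiple of 60 degrees, with about 4 degrees of play either way and 1 mm all round. The shaft is braked and does not turn in handling.
- shaft_end (a point): Top centre of the shaft, 53 mm above the shoulder; axes as shaft_seat. From the top: a threaded end, 12 mm in diameter; from 34 to 24 mm above the shoulder a smooth pilot, 18.4 mm in diameter; below that six splines, each 5.8 mm wide, 26 mm across tips. The pump is fixed; its steel back plate, 112 mm across, lies 3 mm below the shoulder and has a lip 4 mm high round its edge.
- seal (a joint): How far the spring-loaded seal carrier (black ring, 44 mm across, round the foot of the shaft) is pushed down: 0 = up, its top 10 mm above the shoulder; 0.010 = impeller fully home on the shoulder, which is a hard stop. Its spring pushes up with 7 N at 0 and 16 N at 0.010, more than the impeller's weight, so the impeller rises again unless kept pressed.
- small_impeller: The smaller impeller, to be left alone: same shape and hub, but the disc is only 68 mm across. Origin at the centre of its underside.
- dome_nut: The domed steel impeller nut, 32 mm across and 26 mm high, standing on its flange; leave alone. Origin at the centre of its underside.
- labeller_clamp (a point): Top of the black guide clamp on the labeller that is nearest the pump, 300 mm above the table: the labeller fills the table to the right of the pump, and at its front its controls and clamps reach up to this height (a press post farther right up to 520 mm), so pass above or in front of it on the way.
There are look-alikes about, which are no part of the job. What is shaped like the part that bears impeller_grip but red is not meant.

How it is judged:
On the way, in this order (a step that is already met when the one before it is completed fails the run):
1. the larger impeller is lifted clear, above the end of the shaft (height (world z) of impeller_foot above 0.15 m), for 0.1 s.
2. the splines have meshed: the impeller is upright on the shaft and at least 5 mm down the splines (horizontal distance between impeller_foot and shaft_seat below 0.003 m and z of impeller_foot in the frame of shaft_seat below 0.019 m and angle between impeller_foot's own z axis and vertical below 0.09 rad), for 0.1 s.
At the end, for the whole second after the job is handed in: The larger impeller is upright on the shaft (centred to 3 mm), its underside within 2 mm of the shoulder and the seal pressed at least 8.5 mm down, still and with the robot's fingers still on it; the small impeller and the nut are within 30 mm of where they lay (horizontal distance between impeller_foot and shaft_seat below 0.003 m and z of impeller_foot in the frame of shaft_seat below 0.002 m and angle between impeller_foot's own z axis and vertical below 0.06 rad and value of joint seal above 0.0085 m and contact force between the fingers and impeller above 2 N and linear speed of impeller below 0.02 m/s and distance of each of small_impeller, dome_nut from where it was at the start of the episode below 0.03 m); the arm keeps its last pose, push and grip.
It fails at once if the small impeller or the dome nut is knocked or moved away by more than 50 mm (distance of any of small_impeller, dome_nut from where it was at the start of the episode above 0.05 m).
It also fails if it takes over 48 s, if anything falls off the work surface, if the arm or the gripper's body presses on something with over 40 N, if the wrist force passes 120 N, or if a joint passes its speed limit or range.

## Working session

There is one attempt and no reset: what is moved stays moved. The work goes in short steps, Python scripts to look and compute and a shell command to move; the robot and the scene stay as the last step left them, time stands still between calls to the robot, and variables do not carry over. Pictures are saved under pics/ and viewed, about 8 in all and at most 12, crops included, and the job is handed in when it is done.

```bash
mkdir -p pics; cat > h.py <<'E'
import numpy as np, cv2
from workcell import bot
from scipy.spatial.transform import Rotation as R
def cal(n):
    c=bot.get_calibration(n); return np.array(c["intrinsics"],float),np.array(c["distortion"],float),np.array(c["view"],float)
def pts(n,depth,mask):
    K,D,V=cal(n); v,u=np.nonzero(mask&(depth>0)); d=depth[v,u]
    p=cv2.undistortPoints(np.stack([u,v],1).astype(float).reshape(-1,1,2),K,D).reshape(-1,2)
    c=np.c_[p*d[:,None],d]; return (c-V[:3,3])@V[:3,:3], np.stack([u,v],1)
def proj(n,P):
    K,D,V=cal(n); return cv2.projectPoints(np.array(P,float).reshape(-1,1,3),cv2.Rodrigues(V[:3,:3])[0],V[:3,3],K,D)[0].reshape(-1,2)
E
python3 - <<'E'
from h import *
for n in("scene","top"):
    im,d=bot.read_camera(n); cv2.imwrite(f"pics/{n}0.png",im); np.save(n+"_d.npy",d)
    K,D,V=cal(n); print(n,"cam pos",-V[:3,:3].T@V[:3,3],"fwd",V[2,:3])
    for t in("impeller_grip","small_impeller","dome_nut","seal"):
        for m in bot.masks_of(n,t):
            P,_=pts(n,d,m["region"]); 
            if len(P): print(n,t,round(m["p"],2),np.round(m["box"]),len(P),np.round(np.median(P,0),3),"zmax",np.round(np.percentile(P[:,2],98),3))
s=bot.read_state();print(s)
E
```

```text
scene cam pos [ 0.20447912 -0.3574666   0.82314433] fwd [ 0.35332928  0.69760626 -0.62330083]
scene impeller_grip 0.74 [236. 312. 276. 350.] 1052 [0.387 0.307 0.007] zmax 0.05
scene impeller_grip 0.53 [368. 264. 387. 282.] 227 [0.742 0.351 0.005] zmax 0.017
scene small_impeller 0.95 [248. 252. 275. 277.] 463 [0.476 0.495 0.02 ] zmax 0.05
scene small_impeller 0.16 [308. 253. 328. 282.] 289 [0.555 0.333 0.119] zmax 0.159
scene dome_nut 0.2 [247. 252. 273. 278.] 475 [0.476 0.495 0.02 ] zmax 0.05
scene seal 0.49 [308. 264. 327. 279.] 139 [0.547 0.329 0.115] zmax 0.119
top cam pos [0.39421342 0.33995478 1.3324841 ] fwd [ 0.1533855   0.01630513 -0.9880319 ]
top impeller_grip 0.89 [311. 144. 350. 185.] 1186 [0.763 0.354 0.008] zmax 0.053
top impeller_grip 0.85 [322. 308. 361. 349.] 1172 [0.397 0.321 0.007] zmax 0.053
top small_impeller 0.96 [241. 271. 271. 303.] 668 [0.48  0.505 0.009] zmax 0.055
top small_impeller 0.72 [322. 310. 361. 349.] 1308 [0.396 0.321 0.007] zmax 0.053
top dome_nut 0.7 [213. 311. 229. 328.] 141 [0.417 0.584 0.023] zmax 0.033
top seal 0.63 [321. 239. 343. 257.] 286 [0.562 0.34  0.118] zmax 0.133
top seal 0.56 [321. 311. 360. 349.] 1293 [0.396 0.322 0.007] zmax 0.053
{'time': 0.5, 'q': array([ 1.10807552e+00,  2.63922672e-01,  1.60402111e+00,  2.49662139e-05,
        1.27367455e+00, -3.68901978e-02]), 'joint_vel': array([ 0.00062334, -0.00035802, -0.00228421,  0.00132293, -0.00094631,
        0.00086708]), 'joint_torque': array([-5.64238999e-04, -5.14402628e+01, -3.67237866e+01,  5.24637596e-05,
        2.61952613e-03, -1.49975273e-05]), 'tool_pos': array([0.27881202, 0.61471857, 0.23125301]), 'tcp_rot': array([-6.63855773e-01, -3.07062122e+00,  2.98124510e-05]), 'wrist_force': array([0.12530488, 0.61095308, 0.09541231]), 'torque': array([0.02075279, 0.05466145, 0.02362202]), 'width': 1.0027800801397535}
```

```bash
python3 - <<'E'
import cv2,numpy as np
t=cv2.imread("pics/top0.png"); s=cv2.imread("pics/scene0.png")
a=cv2.resize(t[120:360,200:400],(500,600),interpolation=cv2.INTER_CUBIC)
cv2.imwrite("pics/t1.png",a)
cv2.imwrite("pics/s1.png",cv2.resize(s[200:400,200:440],(720,600),interpolation=cv2.INTER_CUBIC))
E
```

```text
(no output)
```

View pics/t1.png

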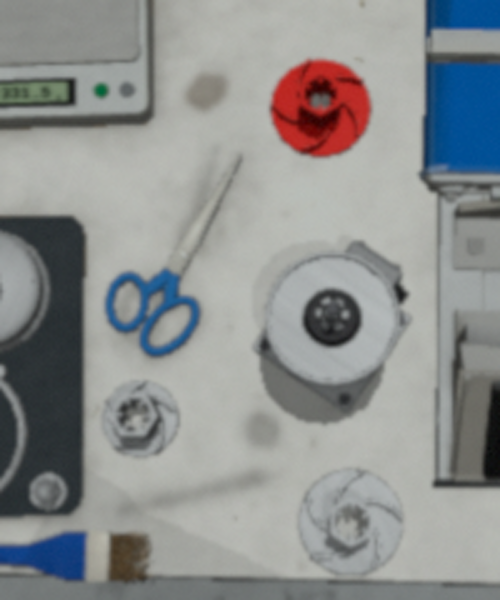

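View pics/s1.png

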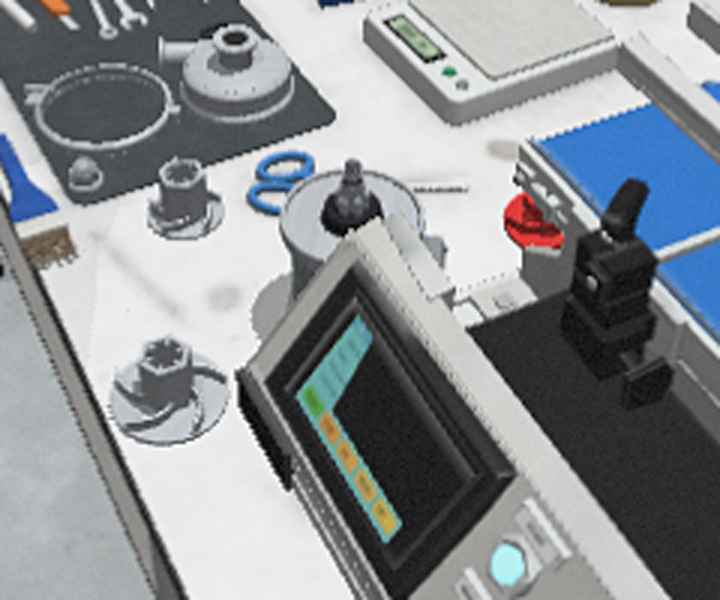

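```bash
cat >> h.py <<'E'
def patch(n,im,c,z,half=.07,res=.0005):
    "orthographic patch of the plane z: column = +x world, row = +y world"
    k=int(half/res); g=np.arange(-k,k+1)*res; X,Y=np.meshgrid(c[0]+g,c[1]+g)
    uv=proj(n,np.c_[X.ravel(),Y.ravel(),np.full(X.size,z)]).astype(np.float32)
    return cv2.remap(im,uv[:,0].reshape(X.shape),uv[:,1].reshape(X.shape),cv2.INTER_CUBIC)
def circ(n,im,c,z,r,span=.02):
    "centre of the circle of radius r in plane z, by mean radial gradient"
    res=.0005; g=cv2.GaussianBlur(patch(n,im,c,z,r+span+.01,res),(0,0),2).astype(np.float32)
    if g.ndim==3:g=g.mean(2)
    gx,gy=cv2.Sobel(g,cv2.CV_32F,1,0),cv2.Sobel(g,cv2.CV_32F,0,1); k=g.shape[0]//2
    a=np.linspace(0,2*np.pi,180,endpoint=False); best=(-1,)
    o=np.arange(-span,span+1e-9,.0005)/res
    for dy in o:
        for dx in o:
            x=np.rint(k+dx+r/res*np.cos(a)).astype(int);y=np.rint(k+dy+r/res*np.sin(a)).astype(int)
            v=np.mean(np.minimum(np.abs(gx[y,x]*np.cos(a)+gy[y,x]*np.sin(a)),60))
            if v>best[0]:best=(v,c[0]+dx*res,c[1]+dy*res)
    return np.array(best)
E
python3 - <<'E'
from h import *
ims={}
for n in("scene","top"):
    f=[bot.read_camera(n) for _ in range(4)]; ims[n]=np.mean([x[0] for x in f],0).astype(np.float32); np.save(n+"_im.npy",ims[n])
    d=np.median([x[1] for x in f],0); np.save(n+"_d.npy",d)
for n in ims:
    print(n,"imp",circ(n,ims[n],(.397,.321),.005,.046),"plate",circ(n,ims[n],(.56,.337),.108,.056),"ring",circ(n,ims[n],(.56,.337),.117,.022,.012))
for n in ims:
    imp=circ(n,ims[n],(.397,.321),.005,.046)[1:]; pl=circ(n,ims[n],(.56,.337),.108,.056)[1:]
    row=[cv2.resize(patch(n,ims[n],imp,.05,.03,.0002),(390,390)),cv2.resize(patch(n,ims[n],pl,.131,.03,.0002),(390,390))]
    ims[n+"r"]=np.hstack(row)
cv2.imwrite("pics/p1.png",np.clip(np.vstack([ims["scener"],ims["topr"]])[:, :]*1.0,0,255)[::1])
im=cv2.imread("pics/p1.png"); cv2.imwrite("pics/p1.png",cv2.resize(im,(600,600)))
# labeller heights near
P,_=pts("top",np.load("top_d.npy"),np.ones((480,640),bool))
for x0 in np.arange(.25,.75,.05):
    r=[]
    for y0 in np.arange(.1,.42,.04):
        m=(abs(P[:,0]-x0-.025)<.025)&(abs(P[:,1]-y0-.02)<.02); r.append(round(float(np.percentile(P[m,2],99)),2) if m.sum() else None)
    print(round(x0,2),r)
E
```

```text
scene imp [47.01414639  0.3915      0.315     ] plate [37.39176575  0.556       0.3365    ] ring [45.59596475  0.5585      0.337     ]
top imp [18.80889685  0.393       0.3215    ] plate [30.94093638  0.5625      0.341     ] ring [59.91718932  0.5605      0.341     ]Traceback (most recent call last):
  File "<stdin>", line 8, in <module>
RuntimeError: dictionary changed size during iteration
```

```bash
python3 - <<'E'
from h import *
rows=[]
for n,imp,pl in(("scene",(.3915,.315),(.5575,.337)),("top",(.393,.3215),(.561,.341))):
    im=np.load(n+"_im.npy")
    r=[]
    for c,z,h in((imp,.05,.03),(pl,.131,.025)):
        q=patch(n,im,c,z,h,.0002); q=(q-q.min())/(q.max()-q.min())*255; q=cv2.resize(q,(300,300))
        cv2.line(q,(150,150),(150,150),(0,0,255),3); r.append(q)
    rows.append(np.hstack(r))
cv2.imwrite("pics/p1.png",np.vstack(rows))
P,_=pts("top",np.load("top_d.npy"),np.ones((480,640),bool))
for x0 in np.arange(.25,.75,.05):
    r=[]
    for y0 in np.arange(.1,.42,.04):
        m=(abs(P[:,0]-x0-.025)<.025)&(abs(P[:,1]-y0-.02)<.02); r.append(round(float(np.percentile(P[m,2],99)),2) if m.sum() else None)
    print(round(x0,2),r)
E
```

```text
0.25 [-0.79, -0.79, -0.79, -0.79, -0.79, -0.79, -0.79, -0.79]
0.3 [0.0, 0.0, 0.0, 0.0, 0.0, 0.0, 0.0, 0.0]
0.35 [0.0, 0.01, 0.0, 0.01, 0.02, 0.05, 0.02, 0.01]
0.4 [0.14, 0.14, 0.13, 0.12, 0.02, 0.05, 0.02, 0.0]
0.45 [0.2, 0.2, 0.19, 0.18, 0.0, 0.01, 0.0, 0.0]
0.5 [0.2, 0.2, 0.2, 0.2, 0.11, 0.12, 0.12, 0.11]
0.55 [0.24, 0.16, 0.1, 0.1, 0.11, 0.16, 0.16, 0.11]
0.6 [0.3, 0.16, 0.19, 0.18, 0.07, 0.11, 0.11, 0.0]
0.65 [0.21, 0.21, 0.21, 0.21, 0.2, 0.0, 0.0, 0.0]
0.7 [0.26, 0.26, 0.26, 0.26, 0.26, 0.01, 0.02, 0.01][ WARN:0@1.213] global loadsave.cpp:1063 imwrite_ Unsupported depth image for selected encoder is fallbacked to CV_8U.
```

View pics/p1.png

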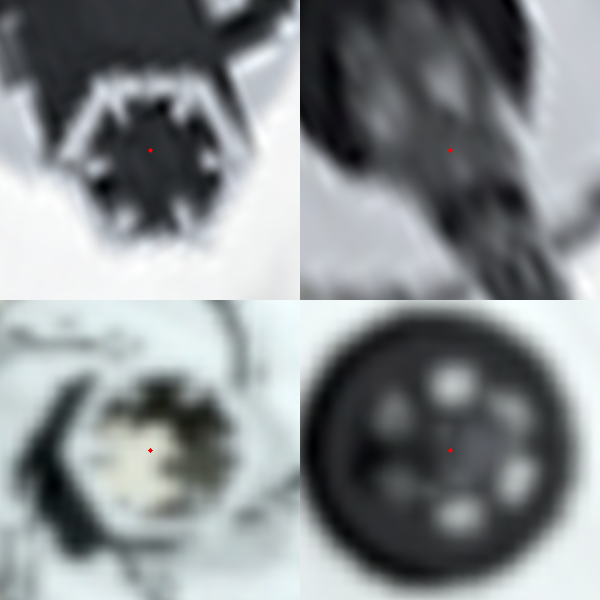

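Views: the large impeller is at about (340,328) in the top picture, the red look-alike at (328,163), the pump at (332,246), the small impeller at (256,287) and the nut at (221,320). In the rectified patches the hub flats face about 30° mod 60. The splines are at about 26° mod 60. The shaft lies (0.1655, 0.0197) m from the hub in both cameras.

```bash
python3 -m inch '[{"dx":-0.227,"dy":-0.222,"dz":0.11,"az":-24.4,"fingers":0.5},{"dx":-0.227,"dy":-0.222,"dz":0.11,"az":-24.4,"fingers":0.5},{"dx":-0.227,"dy":-0.222,"dz":0.11,"az":-24.4,"fingers":0.5},{"dx":-0.227,"dy":-0.222,"dz":0.11,"az":-24.4,"fingers":0.5},{"dx":-0.227,"dy":-0.222,"dz":0.11,"az":-24.4,"fingers":0.5},{"dx":-0.227,"dy":-0.222,"dz":0.11,"az":-24.4,"fingers":0.5},{"dx":-0.227,"dy":-0.222,"dz":0.11,"az":-24.4,"fingers":0.5},{"dx":-0.227,"dy":-0.222,"dz":0.11,"az":-24.4,"fingers":0.5}]' 40
python3 - <<'E'
from h import *
im,d=bot.read_camera("scene"); cv2.imwrite("pics/s2.png",cv2.resize(im[180:400,150:410],(709,600),interpolation=cv2.INTER_CUBIC))
s=bot.read_state(); r=R.from_rotvec(s["tcp_rot"]).as_matrix(); print(s["time"],s["tool_pos"],s["width"],r,s["wrist_force"])
E
```

```text
0.95 [0.27879998 0.61472829 0.23130353] 0.9983432708800849 [[-9.10716911e-01  4.13031122e-01 -1.21961475e-05]
 [ 4.13031121e-01  9.10716911e-01  3.91761170e-05]
 [ 2.72881934e-05  3.06409638e-05 -9.99999999e-01]] [0.13095744 0.65724225 1.2878314 ]invalid input at $[0]: expected keys dx, dy, dz, ax, ay, az, fingers
```

View pics/s2.png

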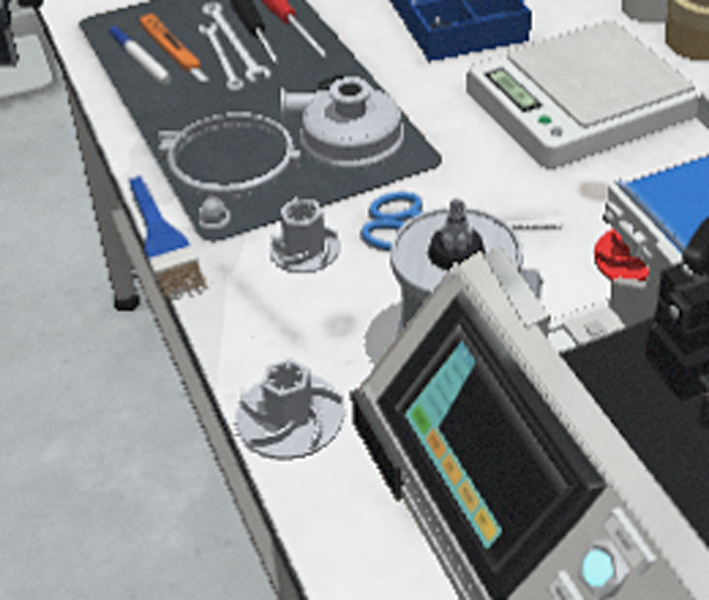

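The move was refused because every row needs all the keys. The view is unchanged, with the impeller at about crop (290,410).

```bash
python3 -m inch '[{"dx":-0.227,"dy":-0.222,"dz":0.11,"ax":0,"ay":0,"az":-24.4,"fingers":0.5},{"dx":-0.227,"dy":-0.222,"dz":0.11,"ax":0,"ay":0,"az":-24.4,"fingers":0.5},{"dx":-0.227,"dy":-0.222,"dz":0.11,"ax":0,"ay":0,"az":-24.4,"fingers":0.5},{"dx":-0.227,"dy":-0.222,"dz":0.11,"ax":0,"ay":0,"az":-24.4,"fingers":0.5},{"dx":-0.227,"dy":-0.222,"dz":0.11,"ax":0,"ay":0,"az":-24.4,"fingers":0.5},{"dx":-0.227,"dy":-0.222,"dz":0.11,"ax":0,"ay":0,"az":-24.4,"fingers":0.5},{"dx":-0.227,"dy":-0.222,"dz":0.11,"ax":0,"ay":0,"az":-24.4,"fingers":0.5},{"dx":-0.227,"dy":-0.222,"dz":0.11,"ax":0,"ay":0,"az":-24.4,"fingers":0.5}]' 40
python3 - <<'E'
from h import *
im,d=bot.read_camera("scene"); cv2.imwrite("pics/s3.png",cv2.resize(im[260:400,170:330],(686,600),interpolation=cv2.INTER_CUBIC))
s=bot.read_state(); r=R.from_rotvec(s["tcp_rot"]).as_matrix(); print(s["time"],s["tool_pos"],s["width"],r,s["wrist_force"])
E
```

```text
time: 1.95
tool_pos: [0.3942, 0.3196, 0.122]
tcp_rot: [0.0, 3.141, 0.002]
wrist_force: [0.8, 1.0, -0.4]
width: 0.751
2.0 [0.39420052 0.32001388 0.12211467] 0.7525702826387084 [[-9.99999099e-01 -6.61571556e-04  1.16816644e-03]
 [-6.60045927e-04  9.99998929e-01  1.30590599e-03]
 [-1.16902914e-03  1.30513377e-03 -9.99998465e-01]] [-0.014377    0.47401158 -0.61422641]
```

View pics/s3.png

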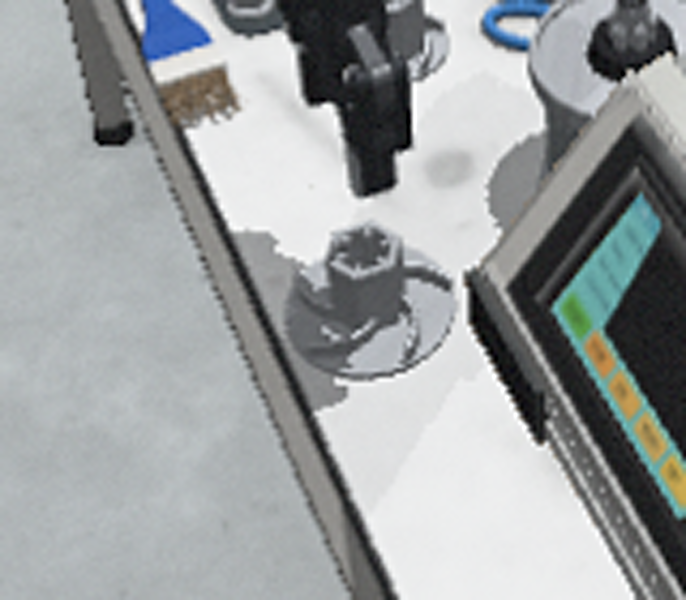

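The open gripper (crop 375,190) is right above and in line with the hub (365,250). I'll descend and make a first centring grip.

```bash
python3 -m inch '[{"dx":0,"dy":0,"dz":0.05,"ax":0,"ay":0,"az":0,"fingers":0.5},{"dx":0,"dy":0,"dz":0.09,"ax":0,"ay":0,"az":0,"fingers":0.5},{"dx":0,"dy":0,"dz":0.103,"ax":0,"ay":0,"az":0,"fingers":0.5},{"dx":0,"dy":0,"dz":0.103,"ax":0,"ay":0,"az":0,"fingers":-1},{"dx":0,"dy":0,"dz":0.103,"ax":0,"ay":0,"az":0,"fingers":-1},{"dx":0,"dy":0,"dz":0.103,"ax":0,"ay":0,"az":0,"fingers":-1},{"dx":0,"dy":0,"dz":0.103,"ax":0,"ay":0,"az":0,"fingers":-1},{"dx":0,"dy":0,"dz":0.103,"ax":0,"ay":0,"az":0,"fingers":-1},{"dx":0,"dy":0,"dz":0.103,"ax":0,"ay":0,"az":0,"fingers":-1}]' 40
```

```text
time: 3.12
tool_pos: [0.3954, 0.3211, 0.0205]
tcp_rot: [-0.001, 3.138, 0.005]
wrist_force: [-0.8, 1.8, 5.0]
width: 0.412
```

```bash
python3 -m inch '[{"dx":0,"dy":0,"dz":0,"ax":0,"ay":0,"az":0,"fingers":0.6},{"dx":0,"dy":0,"dz":0,"ax":0,"ay":0,"az":0,"fingers":0.6},{"dx":0,"dy":0,"dz":0,"ax":0,"ay":0,"az":0,"fingers":0.6},{"dx":0,"dy":0,"dz":0,"ax":0,"ay":0,"az":60,"fingers":0.6},{"dx":0,"dy":0,"dz":0,"ax":0,"ay":0,"az":60,"fingers":0.6},{"dx":0,"dy":0,"dz":0,"ax":0,"ay":0,"az":60,"fingers":0.6},{"dx":0,"dy":0,"dz":0,"ax":0,"ay":0,"az":60,"fingers":0.6},{"dx":0,"dy":0,"dz":0,"ax":0,"ay":0,"az":60,"fingers":0.6},{"dx":0,"dy":0,"dz":0,"ax":0,"ay":0,"az":60,"fingers":0.6},{"dx":0,"dy":0,"dz":0.001,"ax":0,"ay":0,"az":60,"fingers":0.6},{"dx":0,"dy":0,"dz":0.001,"ax":0,"ay":0,"az":60,"fingers":-1},{"dx":0,"dy":0,"dz":0.001,"ax":0,"ay":0,"az":60,"fingers":-1},{"dx":0,"dy":0,"dz":0.001,"ax":0,"ay":0,"az":60,"fingers":-1},{"dx":0,"dy":0,"dz":0.001,"ax":0,"ay":0,"az":60,"fingers":-1},{"dx":0,"dy":0,"dz":0.001,"ax":0,"ay":0,"az":60,"fingers":-1},{"dx":0,"dy":0,"dz":0.001,"ax":0,"ay":0,"az":60,"fingers":-1}]' 80
python3 - <<'E'
from h import *
s=bot.read_state(); r=R.from_rotvec(s["tcp_rot"]).as_matrix(); print(s["time"],s["tool_pos"],s["width"],np.degrees(np.arctan2(r[1,:2],r[0,:2])),r[:,2],s["wrist_force"])
E
```

```text
time: 5.12
tool_pos: [0.3957, 0.3214, 0.0198]
tcp_rot: [1.569, 2.72, 0.008]
wrist_force: [0.5, 0.3, 2.5]
width: 0.406
5.125 [0.39572028 0.32135731 0.01979635] 0.4057473060087248 [120.04555924  30.04522861] [ 0.00387492  0.00354141 -0.99998622] [0.47240099 0.32877293 2.53181865]
```

```bash
python3 -m inch '[{"dx":0,"dy":0,"dz":-0.05,"ax":0,"ay":0,"az":0,"fingers":-1},{"dx":0,"dy":0,"dz":-0.11,"ax":0,"ay":0,"az":0,"fingers":-1},{"dx":0,"dy":0,"dz":-0.16,"ax":0,"ay":0,"az":0,"fingers":-1},{"dx":0,"dy":0,"dz":-0.19,"ax":0,"ay":0,"az":0,"fingers":-1},{"dx":-0.02,"dy":0.045,"dz":-0.19,"ax":0,"ay":0,"az":4,"fingers":-1},{"dx":-0.043,"dy":0.1,"dz":-0.19,"ax":0,"ay":0,"az":4,"fingers":-1},{"dx":-0.066,"dy":0.153,"dz":-0.19,"ax":0,"ay":0,"az":4,"fingers":-1},{"dx":-0.066,"dy":0.153,"dz":-0.19,"ax":0,"ay":0,"az":4,"fingers":-1},{"dx":-0.066,"dy":0.153,"dz":-0.19,"ax":0,"ay":0,"az":4,"fingers":-1}]' 80
cat > st.py <<'E'
from h import *
s=bot.read_state(); r=R.from_rotvec(s["tcp_rot"]).as_matrix(); e=np.array([.5615,.341,.128])-s["tool_pos"]
print("t",s["time"],"pos",np.round(s["tool_pos"],4),"w",round(s["width"],3),"yang",np.degrees(np.arctan2(r[1,1],r[0,1])).round(2),"z",r[:,2].round(4),"F",s["wrist_force"].round(1),"T",s["torque"].round(2),"tool err to target",(r.T@e).round(4))
E
python3 st.py
python3 - <<'E'
from h import *
im,d=bot.read_camera("scene"); cv2.imwrite("pics/s4.png",cv2.resize(im[170:310,230:390],(686,600),interpolation=cv2.INTER_CUBIC))
E
```

```text
time: 6.25
tool_pos: [0.5591, 0.3393, 0.208]
tcp_rot: [-1.664, -2.663, -0.001]
wrist_force: [-0.6, -0.9, -3.4]
width: 0.409
t 6.25 pos [0.5591 0.3393 0.208 ] w 0.409 yang 26.01 z [-7.0e-04  1.4e-03 -1.0e+00] F [-0.6 -0.9 -3.4] T [ 0.01  0.01 -0.03] tool err to target [0.0003 0.0029 0.08  ]
```

View pics/s4.png

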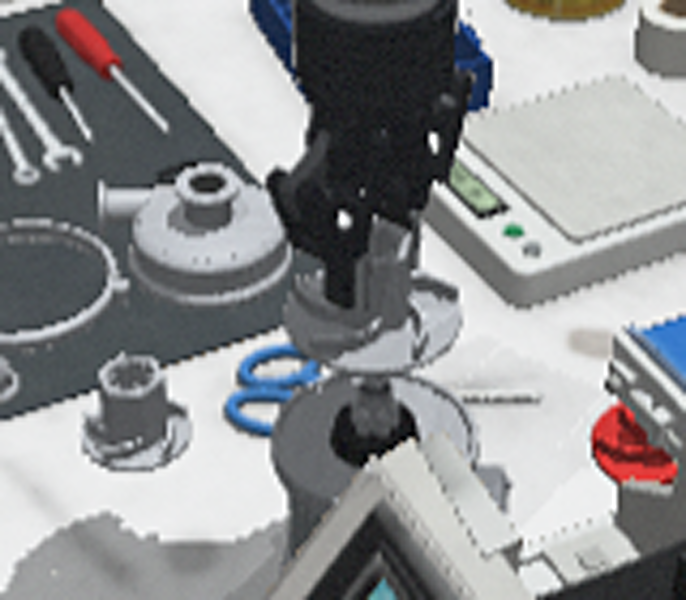

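The impeller is held upright with its disc over the shaft tip (crop 375,380). I'll lower it over the threaded end with the small correction.

```bash
python3 -m inch '[{"dx":0.0003,"dy":0.003,"dz":0,"ax":0,"ay":0,"az":0,"fingers":-1},{"dx":0.0003,"dy":0.003,"dz":0.01,"ax":0,"ay":0,"az":0,"fingers":-1},{"dx":0.0003,"dy":0.003,"dz":0.025,"ax":0,"ay":0,"az":0,"fingers":-1},{"dx":0.0003,"dy":0.003,"dz":0.042,"ax":0,"ay":0,"az":0,"fingers":-1},{"dx":0.0003,"dy":0.003,"dz":0.042,"ax":0,"ay":0,"az":0,"fingers":-1},{"dx":0.0003,"dy":0.003,"dz":0.042,"ax":0,"ay":0,"az":0,"fingers":-1}]' 80; python3 st.py
```

```text
time: 7.05
tool_pos: [0.5613, 0.3412, 0.1664]
tcp_rot: [-1.663, -2.664, -0.002]
wrist_force: [0.2, 0.4, -2.9]
width: 0.407
t 7.05 pos [0.5613 0.3412 0.1664] w 0.407 yang 26.04 z [-1.0e-04  1.7e-03 -1.0e+00] F [ 0.2  0.4 -2.9] T [-0.02  0.   -0.02] tool err to target [-0.0003  0.      0.0384]
```

Next I'll go down onto the pilot in small steps.

```bash
python3 -m inch '[{"dx":0,"dy":0,"dz":0.003,"ax":0,"ay":0,"az":0,"fingers":-1},{"dx":0,"dy":0,"dz":0.006,"ax":0,"ay":0,"az":0,"fingers":-1},{"dx":0,"dy":0,"dz":0.009,"ax":0,"ay":0,"az":0,"fingers":-1},{"dx":0,"dy":0,"dz":0.010,"ax":0,"ay":0,"az":0,"fingers":-1},{"dx":0,"dy":0,"dz":0.010,"ax":0,"ay":0,"az":0,"fingers":-1}]' 80; python3 st.py
```

```text
time: 7.68
tool_pos: [0.5613, 0.3407, 0.156]
tcp_rot: [-1.663, -2.664, -0.001]
wrist_force: [-0.2, -2.9, -3.5]
width: 0.406
t 7.675 pos [0.5613 0.3407 0.156 ] w 0.406 yang 26.04 z [-3.e-04  9.e-04 -1.e+00] F [-0.2 -2.9 -3.5] T [-0.45 -0.07 -0.  ] tool err to target [0.0002 0.0003 0.028 ]
```

```bash
python3 -m inch '[{"dx":-0.0004,"dy":-0.0002,"dz":0.002,"ax":0,"ay":0,"az":0,"fingers":-1},{"dx":-0.0004,"dy":-0.0002,"dz":0.004,"ax":0,"ay":0,"az":0,"fingers":-1},{"dx":-0.0004,"dy":-0.0002,"dz":0.006,"ax":0,"ay":0,"az":0,"fingers":-1},{"dx":-0.0004,"dy":-0.0002,"dz":0.008,"ax":0,"ay":0,"az":0,"fingers":-1},{"dx":-0.0004,"dy":-0.0002,"dz":0.008,"ax":0,"ay":0,"az":0,"fingers":-1}]' 80; python3 st.py
```

```text
time: 8.3
tool_pos: [0.5611, 0.3403, 0.1477]
tcp_rot: [-1.663, -2.664, -0.0]
wrist_force: [-0.9, -0.3, -4.5]
width: 0.408
t 8.3 pos [0.5611 0.3403 0.1477] w 0.408 yang 26.04 z [-8.e-04  8.e-04 -1.e+00] F [-0.9 -0.3 -4.5] T [-0.06 -0.01  0.01] tool err to target [0.0005 0.0007 0.0197]
```

It's meshing with no resistance, so I'll continue down to the seal.

```bash
python3 -m inch '[{"dx":0,"dy":0,"dz":0.003,"ax":0,"ay":0,"az":0,"fingers":-1},{"dx":0,"dy":0,"dz":0.006,"ax":0,"ay":0,"az":0,"fingers":-1},{"dx":0,"dy":0,"dz":0.008,"ax":0,"ay":0,"az":0,"fingers":-1},{"dx":0,"dy":0,"dz":0.010,"ax":0,"ay":0,"az":0,"fingers":-1},{"dx":0,"dy":0,"dz":0.010,"ax":0,"ay":0,"az":0,"fingers":-1}]' 120; python3 st.py
```

```text
time: 8.93
tool_pos: [0.561, 0.3402, 0.1374]
tcp_rot: [-1.663, -2.664, 0.0]
wrist_force: [1.1, -1.6, -4.7]
width: 0.402
t 8.925 pos [0.561  0.3402 0.1374] w 0.402 yang 26.04 z [-1.1e-03  5.0e-04 -1.0e+00] F [ 1.1 -1.6 -4.7] T [-0.11 -0.03 -0.01] tool err to target [0.0005 0.0008 0.0094]
```

```bash
python3 -m inch '[{"dx":0,"dy":0,"dz":0.003,"ax":0,"ay":0,"az":0,"fingers":-1},{"dx":0,"dy":0,"dz":0.006,"ax":0,"ay":0,"az":0,"fingers":-1},{"dx":0,"dy":0,"dz":0.008,"ax":0,"ay":0,"az":0,"fingers":-1},{"dx":0,"dy":0,"dz":0.010,"ax":0,"ay":0,"az":0,"fingers":-1},{"dx":0,"dy":0,"dz":0.010,"ax":0,"ay":0,"az":0,"fingers":-1}]' 120; python3 st.py
```

```text
time: 9.55
tool_pos: [0.5613, 0.3403, 0.1299]
tcp_rot: [-1.663, -2.664, -0.001]
wrist_force: [-4.9, -3.3, 7.6]
width: 0.399
t 9.55 pos [0.5613 0.3403 0.1299] w 0.399 yang 26.05 z [-1.e-04  1.e-03 -1.e+00] F [-4.9 -3.3  7.6] T [-0.6   0.77 -0.01] tool err to target [0.0005 0.0005 0.0019]
```

```bash
python3 -m inch '[{"dx":0,"dy":0,"dz":0.003,"ax":0,"ay":0,"az":0,"fingers":-1},{"dx":0,"dy":0,"dz":0.005,"ax":0,"ay":0,"az":0,"fingers":-1},{"dx":0,"dy":0,"dz":0.007,"ax":0,"ay":0,"az":0,"fingers":-1},{"dx":0,"dy":0,"dz":0.007,"ax":0,"ay":0,"az":0,"fingers":-1},{"dx":0,"dy":0,"dz":0.007,"ax":0,"ay":0,"az":0,"fingers":-1}]' 120; python3 st.py
```

```text
time: 10.18
tool_pos: [0.5613, 0.3403, 0.1268]
tcp_rot: [-1.663, -2.665, -0.002]
wrist_force: [-7.7, -4.9, 15.9]
width: 0.401
t 10.175 pos [0.5613 0.3403 0.1268] w 0.401 yang 26.05 z [ 5.0e-04  1.2e-03 -1.0e+00] F [-7.7 -4.9 15.9] T [-0.87  1.39  0.05] tool err to target [ 0.0005  0.0005 -0.0012]
```

```bash
python3 -m inch '[{"dx":0,"dy":-0.001,"dz":0.005,"ax":0,"ay":0,"az":0,"fingers":-1},{"dx":0,"dy":-0.0015,"dz":0.007,"ax":0,"ay":0,"az":0,"fingers":-1},{"dx":0,"dy":-0.0015,"dz":0.008,"ax":0,"ay":0,"az":0,"fingers":-1},{"dx":0,"dy":-0.0015,"dz":0.008,"ax":0,"ay":0,"az":0,"fingers":-1},{"dx":0,"dy":-0.0015,"dz":0.008,"ax":0,"ay":0,"az":0,"fingers":-1}]' 120; python3 st.py
python3 - <<'E'
from h import *
im,d=bot.read_camera("scene"); cv2.imwrite("pics/s5.png",cv2.resize(im[200:310,240:366],(687,600),interpolation=cv2.INTER_CUBIC))
E
```

```text
time: 10.8
tool_pos: [0.5613, 0.3403, 0.1267]
tcp_rot: [1.662, 2.663, 0.008]
wrist_force: [-10.4, -8.2, 28.6]
width: 0.402
t 10.8 pos [0.5613 0.3403 0.1267] w 0.402 yang 26.05 z [ 0.0043  0.003  -1.    ] F [-10.4  -8.2  28.6] T [-1.47  2.09 -0.07] tool err to target [ 0.0005  0.0005 -0.0012]
```

View pics/s5.png

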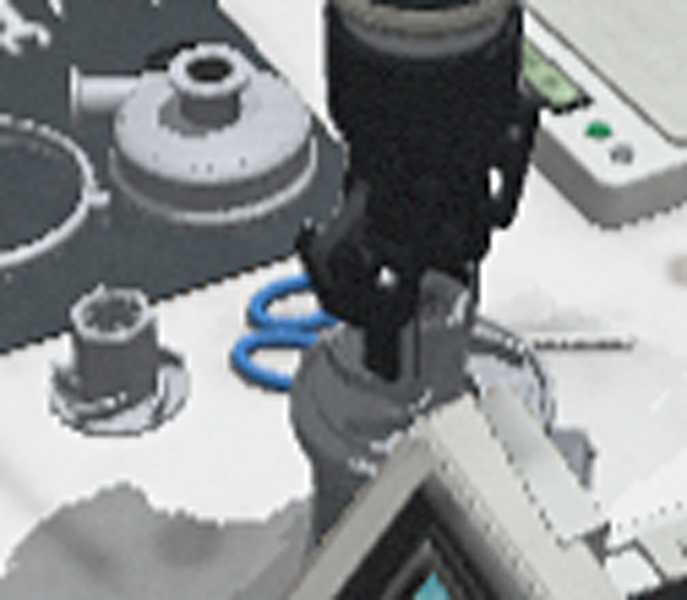

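The disc sits inside the pump plate (crop 420,370) with the hub still in the fingers. The push rose by 13 N over only 0.1 mm, which means it is against the hard stop. The TCP height of 0.1267 matches the expected home height of 0.1268, so the hub hasn't slipped in the fingers.

```bash
python3 - <<'E'
from h import *
print(bot.finish_job())
E
python3 st.py
```

```text
the job is handed in; nothing more can be done
None
the job is handed in; nothing more can be done
```

I fitted the larger bare impeller on the pump shaft and handed the job in at about 10.9 s, with the gripper still holding it pressed down. The hand-in reports no verdict.

- **Pick-up:** I closed the fingers on the hexagonal hub twice, 60° apart, to centre it, then lifted it over the shaft. I turned it about 4° to match the splines seen by the top camera.
- **Meshing:** The splines went in on the first try, without a turning search.
- **Fully home:** The last check put the tool at 0.1267 m, against 0.1268 m expected at the shoulder. The final extra push raised the upward force from 16 to 29 N over only 0.1 mm, so it is against the hard stop. The tool was tilted about 0.3° and the grip force set to 120 N.
- **Seal travel:** I inferred this from height and force; I had no direct reading of the seal joint.
- **Side force:** About 13 N remained at the end. A small sideways correction did not reduce it.
- **Parts to leave alone:** The small impeller was still in place in the last picture. The nut was not in that picture, but the arm did not go near it after the first move. I did not measure either one again.
- **Disagreements along the way:** The two cameras differed by 3–5 mm in absolute position, but agreed within 1 mm on the distance from impeller to shaft, which I used. My first move command was refused for missing keys, and nothing moved.

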